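Shut the slide scanner and start the scan

TASK

Get the slide scanner running, only pushing and pressing with the fingertips: first push its pulled-out slide tray fully home, then swing the upright orange cover over until it is fully shut, and then press the green button on the grey pod all the way down and let it come back up. Do not press the red button, do not pick up the pod or push it about, and leave everything else on the bench where it is.

Things in the scene. Friction and masses are not known exactly. Their poses are not given: they have to be found in the camera images.
- scanner: low white slide scanner, fixed to the bench: 280 mm deep (its x), 260 mm wide (y), deck 120 mm high, a grey raised part 155 mm high over its rear 90 mm. Origin at the middle of its front face's lower edge, on the bench; its x points into the machine (away from the robot), y to its left, z up
- tray (a joint): how far the blue-fronted slide tray stands out of the scanner's front, in m: 0 fully home, up to 0.10; moves along the scanner's x with about 2 N of friction and stays where left
- tray_front (a point): centre of the outer (robot-side) face of the tray's blue front panel. Panel 180 mm wide (scanner y), 45 mm tall (68 to 113 mm above the bench), 15 mm thick; when the tray is fully home this face stands 15 mm in front of the scanner's front face. Push it along the scanner's +x
- cover (a joint): angle of the orange cover in rad: 0 shut (lying flat on the deck), 1.57 upright, up to 1.75. Stiff hinge: stays where left and does not fall; a few N near its free edge move it
- cover_hinge (a point): on the cover's hinge line (along the scanner's x), at mid-length of the cover: scanner frame (115, 100, 129) mm. At angle a the panel points from the hinge along -cos a of the scanner's y and sin a up, so it shuts by swinging to the scanner's right. Its outer face, to be pushed, looks to the scanner's left when upright and up when shut
- cover_edge (a point): middle of the cover's free edge. Cover panel: 130 mm along the hinge (scanner x 50 to 180 mm), 185 mm from hinge line to free edge, 10 mm thick, hinge line and this point in the middle of its thickness
- pod_center (a point): centre of the loose grey control pod (about 0.6 kg, rubber feet): 85 x 135 mm, 27 mm high, two buttons on top in a row along its long side, 70 mm apart. Stands left or right of the scanner
- start_top (a point): centre of the top of the green start button, diameter 28 mm; pressed straight down, springs back
- start (a joint): travel of the green button in m: 0 up, 0.006 fully down (about 4 N)
- stop_top (a point): centre of the top of the red stop button, diameter 28 mm
- stop (a joint): travel of the red button in m: 0 up, 0.006 fully down
- slidebox: bystander: open yellow slide storage box, 85 x 130 mm, 34 mm high, its open lid standing to 105 mm on the far side; origin at the centre of its underside
- oil: bystander: small amber dropper bottle, diameter 34, 70 mm high; origin at the centre of its underside
- petri: bystander: stack of clear dishes, diameter 94, 48 mm high; origin at the centre of its underside
- beaker: bystander: glass beaker, diameter 68, 90 mm high; origin at the centre of its underside
- marker: bystander: white marker pen with blue cap lying flat, 130 mm long, 13 mm thick; origin at the centre of its underside
- rack: bystander: blue tube rack with capped tubes, 70 x 160 mm, 65 mm high; origin at the centre of its underside
There are look-alikes about, which are no part of the job. Leave any pink look-alike of the part that bears pod_center alone.

How it is judged:
By the outcome, as a careful person would: the job done as asked, in the order asked, and still so for the second after the job is handed in, with the robot touching nothing.
It also fails if it takes over 59 s, if anything falls off the work surface, if the arm or the gripper's body presses on something with over 40 N, if the wrist force passes 120 N, or if a joint passes its speed limit or range.

ROBOT

A 6-joint arm with a two-finger parallel gripper is mounted at the origin on the work surface. World frame = base frame: x ahead of the robot, y to its left, z up, the work surface at z = 0. Lengths are in m, angles in rad, forces in N, time in s.
With the tool pointing down it reaches from about 0.35 to 0.85 m from the base axis. Payload 8.1 kg.
Tool frame: the origin (TCP) lies on the centre line of the jaws, within the pads' length; the fingertips stand robot.tip_reach ahead of it and the grasp point (between the pads) lies 5 mm behind it (robot.tip_reach is the distance from the TCP to the fingertips, in m); z points along the fingers, y is the direction in which the jaws open and shut (so a half turn about z gives the same grasp; the last joint's range is limited). The gripper opens to 93 mm and grips with 3 to 60 N. Pads are 15 mm wide; open, the fingers measure 128 mm over their backs; the gripper's body (75 mm by 188 mm) begins 65 mm behind the grasp point.
Start: joints at [1.253, 0.13, 1.488, -0, 1.523, -0.085], TCP at [0.138, 0.584, 0.233] pointing down, gripper open.
Joint ranges: [-2.96, 2.96], [-0.89, 2.26], [0.02, 2.5], [-1.34, 4.48], [0, 2.73], [-2.66, 2.66]. Speed limits (rad/s): [2.39, 2.39, 2.79, 3.14, 3.14, 3.14].

INTERFACE

Orientations are given as a rotation vector (axis times angle).
In Python, from plant import sensors, read_camera, robot gives the robot as it stands.
- The arm moves only by the tool play_rows, never from a script. Its argument "series" is a list that holds one entry, the list of rows, each a list of 5 numbers: the closure, from -1 (fully open) to 1 (shut), then the shift along the world's x, y, z in m, then the turn about the world's z in rad. A call has 1 to 8 rows; each row is the pose to reach, as a shift and turn from the pose commanded when the call began; what a row does not reach only later rows make up. A row lasts 1/10 s, in which the tool goes at most 50 mm and 8.59 degrees, less where a joint would pass 70% of its speed; a pose out of reach is approached as far as the arm can. A call with a gripper value outside its range is refused whole. The fingers move at their own pace and stop on an object; "force" is the grip in N (left out, the last holds). Time passes only in rows, so rows that repeat a pose let the fingers close. It gives the time, the measured TCP pose, the force and the opening at its end, in the units of the state.
- sensors.read_state(): the state, without advancing time (a new reading comes with each control period).
- read_camera(name): name is "scene" or "side" or "wrist"; returns a dict with "color" (480x640x3 uint8, red, green, blue), "range_z" (480x640 float32, m along the optical axis (not along the pixel's ray), 0 where there is no reading), "intrinsics" (3x3 intrinsics, pixels), "rvec" (rotation vector, rad) and "tvec" (3), from world to camera coordinates, as OpenCV has them. Camera axes: x right, y down, z forward; pixel columns grow to the right and rows downward; lengths in m; the calibration is good to about 2 mm. A picture is of the moment at which its call begins.
- robot.close_job(): hands the job in, once; it reports no verdict.
The state is a dict: "t": time; "q": joint angles; "dq": joint speeds; "joint_torque": joint torques, N m; "tool_pos": TCP position; "orientation": TCP orientation; "force": force on the tool from outside, world axes, zero at the start; "wrist_torque": the same for the moment, N m; "opening": finger opening in m.
Only numpy, scipy, OpenCV 4.12 (cv2) and the standard library are available. Lean on these libraries where they do the work, as an engineer would, in place of code of your own. Each camera call takes 0.05 s, during which the arm holds its last target.

## Working session

There is one attempt and no reset: what is moved stays moved. The work goes in short steps, Python scripts to look and compute and a tool call to move; the robot and the scene stay as the last step left them, time stands still between calls to the robot, and variables do not carry over. Pictures are saved under pics/ and viewed, and the job is handed in when it is done.

Besides the shell and the picture viewer there is one more tool, called after "Emit:" by a JSON object that holds its "fn" and its "kwargs", one argument or row to a line. play_rows: Moves the arm, as the interface text tells. Its arguments: {"type":"object","properties":{"series":{"type":"array","items":{"type":"array","items":{"type":"array","items":{"type":"number"}}}},"force":{"type":"number"}},"required":["series"]}

```bash
mkdir -p pics; ls
cat > h.py <<'E'
import numpy as np, cv2
from plant import sensors, read_camera, robot
def cam(n):
    c=read_camera(n); R=cv2.Rodrigues(np.array(c["rvec"],float))[0]; t=np.array(c["tvec"],float).ravel()
    c["R"]=R;c["t"]=t;c["C"]=-R.T@t;c["K"]=np.array(c["intrinsics"],float);return c
def save(c,f): cv2.imwrite(f,c["color"][:,:,::-1])
def ray(c,u,v):
    return c["R"].T@(np.linalg.inv(c["K"])@np.array([u,v,1.]))
def plane(c,u,v,z):
    d=ray(c,u,v);return c["C"]+d*(z-c["C"][2])/d[2]
def pts(c):
    v,u=np.mgrid[:480,:640];z=c["range_z"]
    P=np.stack([u*z,v*z,z],-1)@np.linalg.inv(c["K"]).T
    return (P-c["t"])@c["R"]
def proj(c,p):
    q=c["K"]@(c["R"]@np.array(p)+c["t"]);return q[:2]/q[2]
E
python3 - <<'E'
from h import *
print(robot.tip_reach); s=sensors.read_state(); print(s)
for n in("scene","side","wrist"):
    c=cam(n);save(c,f"pics/{n}0.png");print(n,c["C"],c["R"][2])
    np.savez(f"{n}0.npz",**{k:np.array(x) for k,x in c.items()})
E
```

```text
pics
0.014
{'t': 0.0, 'q': array([ 1.25258671e+00,  1.31157785e-01,  1.48926874e+00, -2.24860725e-05,
        1.52299787e+00, -8.53906320e-02]), 'dq': array([-0.00049118, -0.0004176 , -0.0004258 ,  0.00077757, -0.0014217 ,
        0.00063526]), 'joint_torque': array([ 1.16354033e-03, -5.59865820e+01, -4.91737783e+01,  7.68595515e-02,
        3.54022672e-02, -1.03001639e-04]), 'tool_pos': array([0.13824349, 0.58330012, 0.23159523]), 'orientation': array([-3.64843860e-01, -3.11998669e+00,  2.82565776e-03]), 'force': array([-0.2595672 ,  0.00399864, -0.6228967 ]), 'wrist_torque': array([ 0.01097411, -0.0637435 ,  0.01673952]), 'opening': 0.0929463650944663}
scene [1.55585941 0.12214914 0.75474101] [-0.85187978 -0.05123722 -0.52122508]
side [-0.0538251  -0.63374747  0.85948533] [ 0.48327715  0.57734613 -0.65811446]
wrist [0.05874849 0.60234408 0.3827307 ] [ 0.28343425 -0.06740716 -0.95661973]
```

View pics/scene0.png

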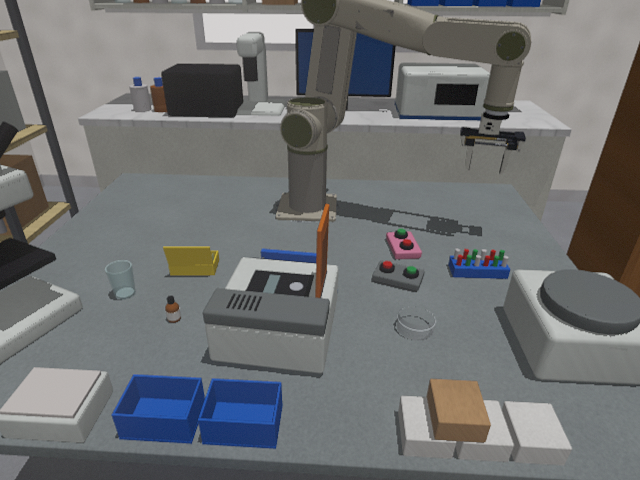

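View pics/side0.png

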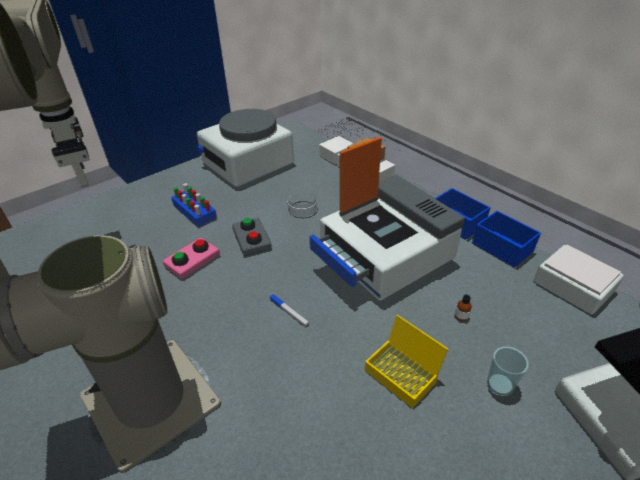

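View pics/wrist0.png

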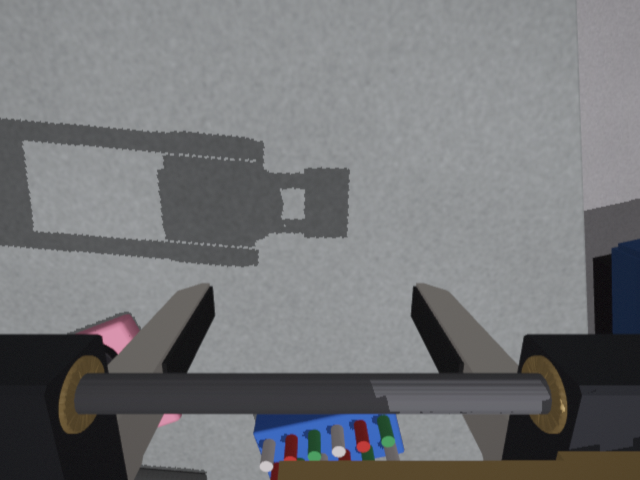

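The side view shows the grey pod at about (252,236), with green at (249,223) and red at (253,238). The pink look-alike is at (192,257) with green at (179,258). The cover is orange at (360,175) and the tray front blue at (333,260). Other blue things are the bins at (462,215) and (507,238) and the rack at (193,205). My choices are the grey pod, and the blue panel on the white scanner.

Run:
```python
from h import *
for n in("scene","side"):
    c=dict(np.load(f"{n}0.npz")); P=pts(c); hsv=cv2.cvtColor(c["color"],cv2.COLOR_RGB2HSV); H,S,V=[hsv[...,i].astype(int) for i in range(3)]
    ok=c["range_z"]>0
    M={"green":(H>45)&(H<80)&(S>110),"red":((H<6)|(H>174))&(S>150),"blue":(H>105)&(H<125)&(S>150),"orange":(H>5)&(H<14)&(S>170),"white":(S<30)&(V>150)}
    for k,m in M.items():
        m=m&ok
        nn,l,st,ce=cv2.connectedComponentsWithStats(m.astype(np.uint8))
        for i in range(1,nn):
            if st[i,4]<40: continue
            p=P[l==i]
            if p[:,0].max()>1.4 or p[:,0].min()<-.3 or abs(p[:,1]).max()>.9: continue
            print(n,k,st[i],np.round(ce[i]),"med",np.round(np.median(p,0),3),"lo",np.round(np.percentile(p,2,axis=0),3),"hi",np.round(np.percentile(p,98,axis=0),3))
    cr=c["color"][190:290,350:460] if n=="scene" else c["color"][200:280,150:290]
    cv2.imwrite(f"pics/crop_{n}.png",cv2.resize(cr[:,:,::-1],None,fx=5,fy=5))
    cr=c["color"][195:375,190:350] if n=="scene" else c["color"][130:310,290:480]
    cv2.imwrite(f"pics/crops_{n}.png",cv2.resize(cr[:,:,::-1],None,fx=3,fy=3))
```

```text
scene green [466 249  12  17  84] [471. 257.] med [0.416 0.507 0.054] lo [0.387 0.496 0.035] hi [0.43  0.532 0.066]
scene green [493 250  12  16  79] [498. 257.] med [0.417 0.586 0.054] lo [0.383 0.575 0.037] hi [0.428 0.611 0.066]
scene green [407 267  10   7  56] [411. 270.] med [0.479 0.332 0.047] lo [0.466 0.321 0.038] hi [0.487 0.344 0.051]
scene red [403 239   8   7  40] [407. 242.] med [0.323 0.338 0.046] lo [0.309 0.326 0.038] hi [0.329 0.348 0.049]
scene red [457 249  12  16  71] [462. 257.] med [0.421 0.48  0.053] lo [0.386 0.472 0.035] hi [0.43  0.507 0.066]
scene red [484 250  12  16  78] [489. 258.] med [0.42  0.56  0.053] lo [0.386 0.549 0.036] hi [0.429 0.584 0.066]
scene red [383 261   9   7  47] [387. 264.] med [0.456 0.267 0.047] lo [0.443 0.255 0.039] hi [0.462 0.278 0.05 ]
scene blue [262 249  54  14 406] [289. 255.] med [ 0.517 -0.005  0.104] lo [ 0.508 -0.08   0.087] hi [0.526 0.063 0.114]
scene blue [449 256  61  23 798] [479. 270.] med [0.435 0.535 0.025] lo [0.392 0.461 0.002] hi [0.441 0.617 0.036]
scene blue [  112   375   170    73 10174] [200. 411.] med [
[... 2983 characters left out ...]
[380. 240.] med [ 0.611 -0.073  0.119] lo [ 0.561 -0.142  0.115] hi [0.75  0.109 0.122]
side white [368 215  10   7  54] [372. 218.] med [0.682 0.026 0.122] lo [0.668 0.014 0.119] hi [0.694 0.039 0.125]
side white [282 303  26  21 124] [294. 313.] med [ 0.371 -0.021  0.012] lo [ 0.364 -0.062  0.009] hi [0.378 0.021 0.015]
side white [ 563  363   57   70 1153] [589. 386.] med [ 0.67  -0.588  0.049] lo [ 0.612 -0.642  0.045] hi [ 0.752 -0.553  0.052]
side white [202 388  15  12  49] [208. 394.] med [ 0.099 -0.077  0.012] lo [ 0.084 -0.095  0.008] hi [ 0.106 -0.063  0.015]
side white [620 448  15  18  55] [627. 457.] med [ 0.588 -0.699  0.047] lo [ 0.581 -0.713  0.044] hi [ 0.596 -0.686  0.05 ]
```

View pics/crop_side.png

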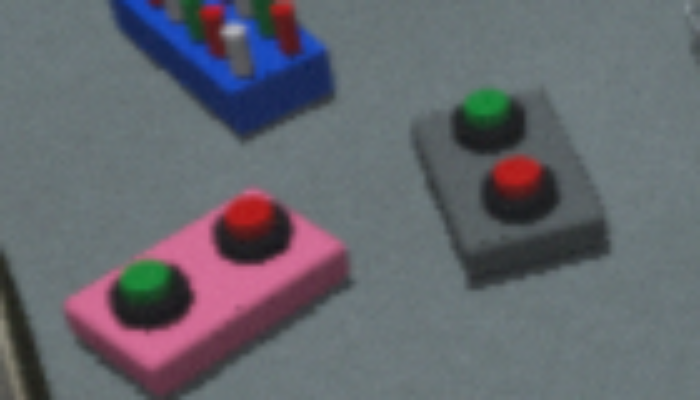

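View pics/crops_side.png

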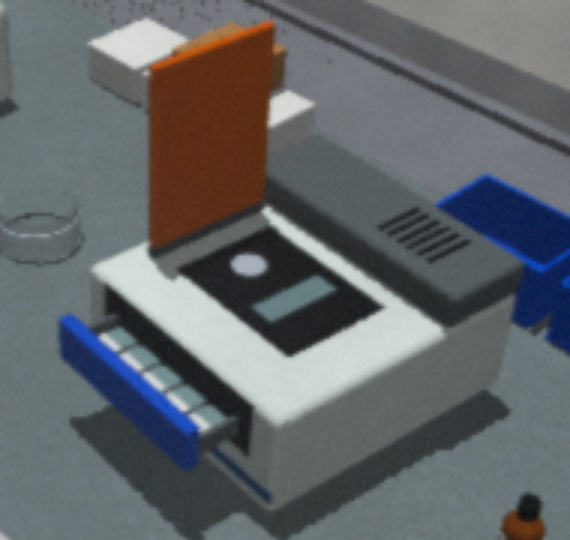

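Run:
```python
from h import *
C={n:dict(np.load(f"{n}0.npz")) for n in("scene","side")}
def comp(n,seed,f):
    c=C[n];hsv=cv2.cvtColor(c["color"],cv2.COLOR_RGB2HSV);H,S,V=[hsv[...,i].astype(int) for i in range(3)]
    m=f(H,S,V)&(c["range_z"]>0); l=cv2.connectedComponents(m.astype(np.uint8))[1]
    return pts(c)[l==l[seed[1],seed[0]]], l==l[seed[1],seed[0]]
blue=lambda H,S,V:(H>105)&(H<125)&(S>150)
p,_=comp("side",(333,261),blue)
q=p[(p[:,2]<0.108)]
for _ in range(3):
    a=np.polyfit(q[:,1],q[:,0],1);r=q[:,0]-np.polyval(a,q[:,1]);q=q[abs(r)<.004]
print("front face x=%.4f y+%.4f"%tuple(a),"yaw",-np.arctan(a[0]),"y range",np.percentile(q[:,1],[.5,99.5]),"std",r.std(),"z",q[:,2].min(),q[:,2].max())
p,_=comp("side",(360,173),lambda H,S,V:(H>3)&(H<14)&(S>170))
A=np.c_[p[:,0],p[:,2],np.ones(len(p))];k=np.linalg.lstsq(A,p[:,1],rcond=None)[0];print("cover inner y=",k,"yaw",np.arctan(k[0]),"x rng",np.percentile(p[:,0],[.5,99.5]),"z",np.percentile(p[:,2],[.5,99.5]))
for n in C:
    c=C[n];P=pts(c);hsv=cv2.cvtColor(c["color"],cv2.COLOR_RGB2HSV)
    m=(abs(P[...,2]-.12)<.006)&(P[...,0]>.5)&(P[...,0]<.9)&(P[...,1]>-.2)&(P[...,1]<.2)&(hsv[...,1]<60)
    p=P[m];r=cv2.minAreaRect(p[:,:2].astype(np.float32)*1000);print(n,"deck",len(p),r,np.round(cv2.boxPoints(r)))
    m=(abs(P[...,2]-.155)<.006)&(P[...,0]>.5)&(P[...,0]<.95)&(P[...,1]>-.2)&(P[...,1]<.2)&(hsv[...,1]<80)
    p=P[m];r=cv2.minAreaRect(p[:,:2].astype(np.float32)*1000);print(n,"raised",len(p),r,np.round(cv2.boxPoints(r)))
    # pod
    m=(abs(P[...,2]-.027)<.005)&(abs(P[...,0]-.46)<.1)&(abs(P[...,1]-.29)<.12)&(hsv[...,1]<80)
    p=P[m];r=cv2.minAreaRect(p[:,:2].astype(np.float32)*1000);print(n,"pod",len(p),r,np.round(cv2.boxPoints(r)))
    for nm,u in (("green",(411,270) if n=="scene" else (247,221)),("red",(387,264) if n=="scene" else (253,235))):
        print(nm,plane(c,*u,.049))
```

```text
front face x=0.0858 y+0.5042 yaw -0.08563931364806548 y range [-0.08878698  0.08127983] std 0.0011075277648354177 z 0.06969806834742935 0.10786148606264283
cover inner y= [-0.03090901  0.00332507  0.10354501] yaw -0.030899168045182526 x rng [0.6219137  0.74936071] z [0.13725041 0.31434847]
scene deck 3590 ((703.7012939453125, -14.117889404296875), (256.78839111328125, 284.35198974609375), 85.26417541503906) [[ 551. -130.]
 [ 835. -154.]
 [ 856.  102.]
 [ 573.  126.]]
scene raised 3241 ((792.4251708984375, -22.522323608398438), (258.4770202636719, 105.08956146240234), 84.80757141113281) [[ 728. -146.]
 [ 833. -156.]
 [ 856.  101.]
 [ 752.  111.]]
scene pod 523 ((462.8042907714844, 299.17041015625), (133.74241638183594, 89.78868865966797), 70.04209899902344) [[398. 252.]
 [482. 221.]
 [528. 347.]
 [443. 377.]]
green [0.48510498 0.33096804 0.049     ]
red [0.4588856  0.26611425 0.049     ]
side deck 4609 ((696.59619140625, -18.055099487304688), (258.9137268066406, 277.4395751953125), 84.09574890136719) [[ 545. -133.]
 [ 821. -161.]
 [ 848.   96.]
 [ 572.  125.]]
side raised 1867 ((736.921630859375, -26.570953369140625), (261.52532958984375, 230.66311645507812), 89.98343658447266) [[ 622. -157.]
 [ 852. -157.]
 [ 852.  104.]
 [ 622.  104.]]
side pod 570 ((458.7762145996094, 298.0517272949219), (137.9270782470703, 84.92990112304688), 70.62153625488281) [[396. 247.]
 [476. 219.]
 [522. 349.]
 [442. 377.]]
green [0.46837994 0.32527051 0.049     ]
red [0.44452647 0.25908167 0.049     ]
```

Emit:
{"fn": "play_rows", "kwargs": {
  "series": [
    [[1,0.3,-0.57,0,0.142],[1,0.3,-0.57,0,0.142],[1,0.3,-0.57,0,0.142],[1,0.3,-0.57,0,0.142],[1,0.3,-0.57,0,0.142],[1,0.3,-0.57,0,0.142],[1,0.3,-0.57,0,0.142],[1,0.3,-0.57,0,0.142]]
  ],
  "force": 20
}}

```text
t: 0.95
tool_pos: [0.325, 0.228, 0.2326]
orientation: [0.142, 3.138, 0.0]
force: [1.4, 0.5, -0.2]
opening: 0.0334
```

Emit:
{"fn": "play_rows", "kwargs": {
  "series": [
    [[1,0.13,-0.225,0,0],[1,0.13,-0.225,0,0],[1,0.13,-0.225,0,0],[1,0.13,-0.225,0,0],[1,0.13,-0.225,0,0],[1,0.13,-0.225,0,0],[1,0.13,-0.225,0,0],[1,0.13,-0.225,0,0]]
  ]
}}

```text
t: 1.75
tool_pos: [0.4541, 0.0056, 0.2323]
orientation: [-0.143, -3.137, -0.001]
force: [0.0, -0.5, -0.1]
opening: 0.0
```

Emit:
{"fn": "play_rows", "kwargs": {
  "series": [
    [[1,0,-0.005,-0.045,0],[1,0,-0.005,-0.09,0],[1,0,-0.005,-0.137,0],[1,0,-0.005,-0.137,0],[1,0.02,-0.007,-0.137,0],[1,0.03,-0.008,-0.137,0],[1,0.04,-0.009,-0.137,0],[1,0.05,-0.009,-0.137,0]]
  ]
}}

```text
t: 2.55
tool_pos: [0.5058, -0.0039, 0.0972]
orientation: [0.141, 3.137, -0.0]
force: [-3.0, -0.8, 1.8]
opening: 0.0007
```

Run:
```python
from h import *
c=cam("side");cr=c["color"][130:310,230:480];cv2.imwrite("pics/a1.png",cv2.resize(cr[:,:,::-1],None,fx=3,fy=3));print(sensors.read_state()["tool_pos"],sensors.read_state()["force"])
```

```text
[ 0.50705456 -0.00404959  0.09716263] [-0.75038861  0.62458411  0.84689737]
```

View pics/a1.png

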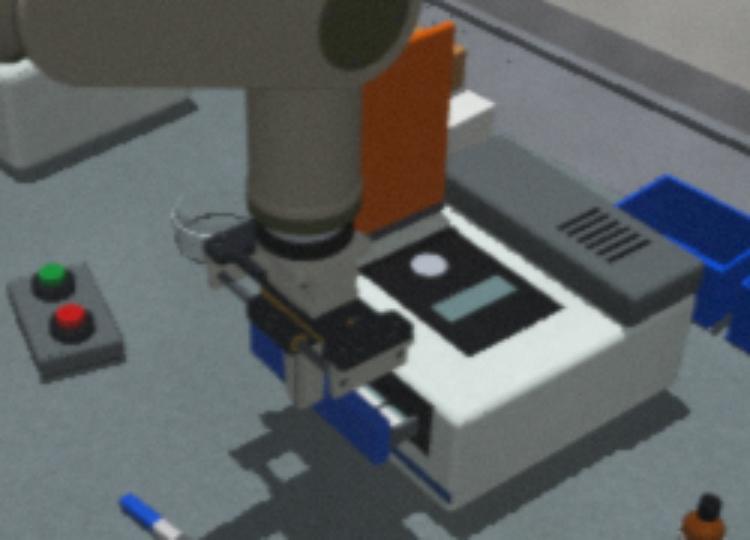

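The fingers are on the blue panel and the tray has begun to move. I'll keep pushing along the scanner's x.

Emit:
{"fn": "play_rows", "kwargs": {
  "series": [
    [[1,0.008,-0.001,0,0],[1,0.016,-0.001,0,0],[1,0.022,-0.002,0,0],[1,0.026,-0.002,0,0],[1,0.028,-0.002,0,0],[1,0.03,-0.003,0,0]]
  ]
}}

```text
t: 3.2
tool_pos: [0.5346, -0.0069, 0.0954]
orientation: [-0.143, -3.138, -0.001]
force: [-1.9, 2.1, 0.3]
opening: 0.0004
```

Emit:
{"fn": "play_rows", "kwargs": {
  "series": [
    [[1,0.002,0,0,0],[1,0.004,0,0,0],[1,0.006,0,0,0],[1,0.007,0,0,0]]
  ]
}}

```text
t: 3.6
tool_pos: [0.5379, -0.0072, 0.0954]
orientation: [-0.142, -3.129, 0.001]
force: [-28.3, -0.1, 21.1]
opening: 0.0007
```

The arm hit a hard stop at 0.538, which matches the predicted home position. I'll back off and look.

Emit:
{"fn": "play_rows", "kwargs": {
  "series": [
    [[1,-0.01,0,0,0],[1,-0.04,0,0,0],[1,-0.08,0.01,0,0],[1,-0.1,0.04,0.04,0],[1,-0.1,0.08,0.08,0],[1,-0.1,0.12,0.12,0],[1,-0.1,0.16,0.15,0],[1,-0.1,0.2,0.17,0]]
  ]
}}

```text
t: 4.4
tool_pos: [0.4424, 0.1847, 0.2631]
orientation: [0.144, 3.134, 0.002]
force: [1.0, 0.4, -0.1]
opening: 0.0003
```

Run:
```python
from h import *
c=cam("side");cr=c["color"][130:310,230:480];cv2.imwrite("pics/a2.png",cv2.resize(cr[:,:,::-1],None,fx=3,fy=3));print(sensors.read_state()["tool_pos"],sensors.read_state()["force"])
P=pts(c);hsv=cv2.cvtColor(c["color"],cv2.COLOR_RGB2HSV);H,S,V=[hsv[...,i].astype(int) for i in range(3)]
m=(H>105)&(H<125)&(S>150)&(P[...,0]<.7)&(P[...,0]>.45)&(P[...,2]<.108)&(P[...,2]>.06)&(abs(P[...,1])<.11)
q=P[m]
for _ in range(3):
    a=np.polyfit(q[:,1],q[:,0],1);r=q[:,0]-np.polyval(a,q[:,1]);q=q[abs(r)<.004]
print(a,len(q),q[:,1].min(),q[:,1].max())
# scanner front face white below panel / beside
m=(S<40)&(V>60)&(P[...,0]<.6)&(P[...,0]>.5)&(P[...,2]<.1)&(P[...,2]>.02)&(abs(P[...,1])<.16)
w=P[m];
if len(w)>30:
    for _ in range(3):
        r=w[:,0]-np.polyval([a[0],0],w[:,1]); w=w[abs(r-np.median(r))<.006]
    print("front-face offset to panel",np.median(r)-a[1],len(w))
```

```text
[0.44309003 0.19094128 0.26724539] [-3.12275342  3.34527797  2.4946569 ]
[0.08552953 0.54879443] 435 -0.09422617793560825 0.08208069345160608
front-face offset to panel 0.01491995002637303 442
```

View pics/a2.png

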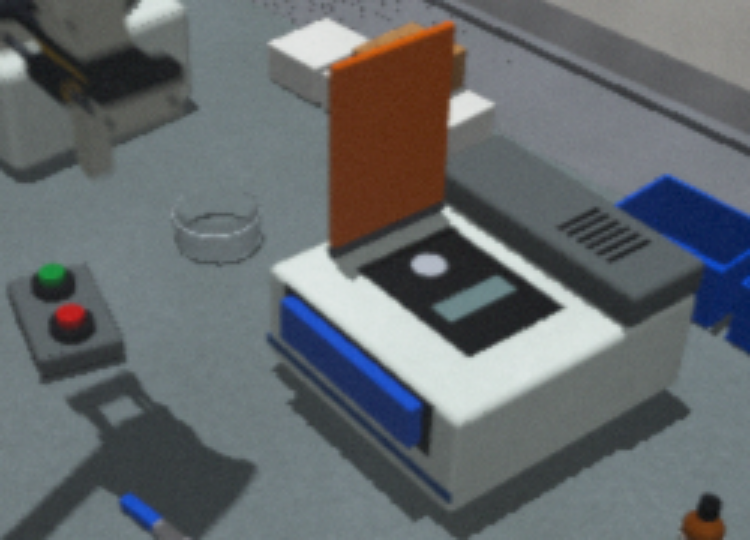

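Emit:
{"fn": "play_rows", "kwargs": {
  "series": [
    [[1,0.247,0,0.025,0],[1,0.247,0,0.025,0],[1,0.247,0,0.025,0],[1,0.247,0,0.025,0],[1,0.247,0,0.025,0],[1,0.247,0,0.025,0],[1,0.247,-0.01,0.025,0],[1,0.247,-0.01,0.025,0]]
  ]
}}

```text
t: 5.25
tool_pos: [0.6882, 0.1719, 0.2857]
orientation: [0.144, 3.138, -0.001]
force: [0.4, -0.9, -0.1]
opening: 0.0002
```

```bash
cat > arc.py <<'E'
from h import *
# desired TCP along the arc
ex=np.array([.996,-.0865]);ey=np.array([.0865,.996]);hg=np.array([.687,.086])
h=.0175
for a in [100,92,90,80,70,60,50,40,30,20,15,10,5,0,-2]:
    A=np.radians(a);r=.15
    ys=-r*np.cos(A)+.005*np.sin(A)+h; z=.129+r*np.sin(A)+.005*np.cos(A)+.014
    print(a,np.round(np.r_[hg+ys*ey,z],3))
E
python3 arc.py
python3 - <<'E'
from h import *
s=sensors.read_state();print(s["tool_pos"],s["force"],s["q"])
c=cam("scene");cr=c["color"][150:330,200:450];cv2.imwrite("pics/a3.png",cv2.resize(cr[:,:,::-1],None,fx=3,fy=3))
E
```

```text
100 [0.691 0.134 0.29 ]
92 [0.689 0.114 0.293]
90 [0.689 0.108 0.293]
80 [0.687 0.082 0.292]
70 [0.684 0.057 0.286]
60 [0.682 0.033 0.275]
50 [0.681 0.011 0.261]
40 [ 0.679 -0.008  0.243]
30 [ 0.677 -0.023  0.222]
20 [ 0.676 -0.035  0.199]
15 [ 0.676 -0.04   0.187]
10 [ 0.676 -0.043  0.174]
5 [ 0.676 -0.045  0.161]
0 [ 0.676 -0.046  0.148]
-2 [ 0.676 -0.046  0.143]
[0.68824945 0.17190684 0.28565393] [ 0.40926374 -0.88856717 -0.13632282] [ 1.72788163e-01  4.20245493e-01  1.05042312e+00 -5.07328517e-04
  1.67041820e+00 -1.30649209e+00]
```

View pics/a3.png

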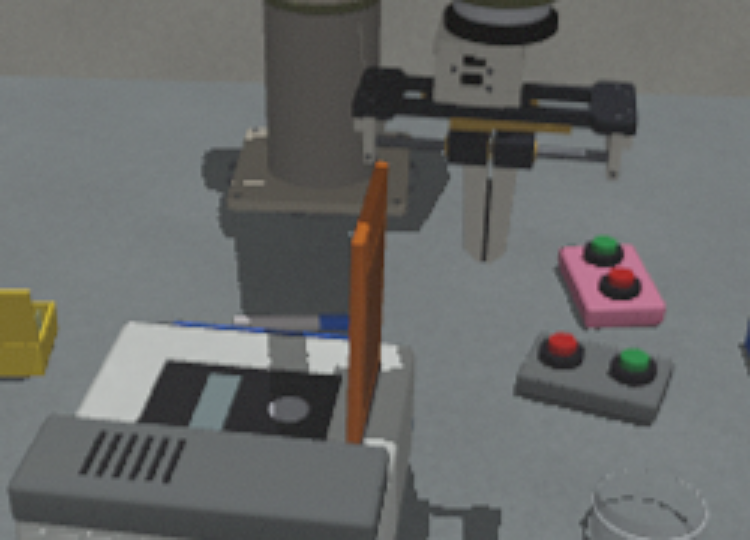

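Emit:
{"fn": "play_rows", "kwargs": {
  "series": [
    [[1,0,0,0.012,0],[1,0,-0.02,0.014,0],[1,0,-0.04,0.014,0],[1,0,-0.055,0.014,0],[1,0,-0.065,0.014,0],[1,-0.001,-0.075,0.014,0]]
  ]
}}

```text
t: 5.9
tool_pos: [0.6877, 0.0972, 0.2992]
orientation: [0.144, 3.138, 0.001]
force: [1.3, 1.2, 0.8]
opening: 0.0007
```

Run:
```python
from h import *
s=sensors.read_state();print(s["tool_pos"],s["force"])
c=cam("scene");cr=c["color"][150:330,200:450];cv2.imwrite("pics/a4.png",cv2.resize(cr[:,:,::-1],None,fx=3,fy=3))
```

```text
[0.68770027 0.0971938  0.29919078] [1.3061462  1.16938276 0.75516718]
```

View pics/a4.png

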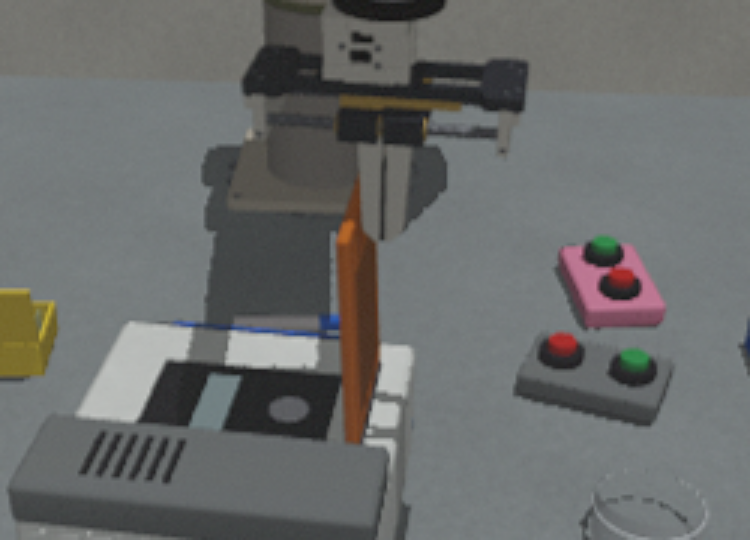

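Emit:
{"fn": "play_rows", "kwargs": {
  "series": [
    [[1,-0.001,-0.014,-0.002,0],[1,-0.002,-0.028,-0.005,0],[1,-0.004,-0.042,-0.009,0],[1,-0.005,-0.054,-0.014,0],[1,-0.006,-0.066,-0.02,0],[1,-0.006,-0.078,-0.027,0],[1,-0.007,-0.089,-0.034,0],[1,-0.008,-0.099,-0.043,0]]
  ]
}}

```text
t: 6.75
tool_pos: [0.6797, -0.0018, 0.2555]
orientation: [0.143, 3.138, -0.0]
force: [-0.4, 0.2, 2.5]
opening: 0.001
```

Run:
```python
from h import *
s=sensors.read_state();print(s["tool_pos"],s["force"])
c=cam("scene");cr=c["color"][150:330,200:450];cv2.imwrite("pics/a5.png",cv2.resize(cr[:,:,::-1],None,fx=3,fy=3))
```

```text
[ 0.67966329 -0.00181712  0.25551384] [-0.4031801   0.22336794  2.53641812]
```

View pics/a5.png

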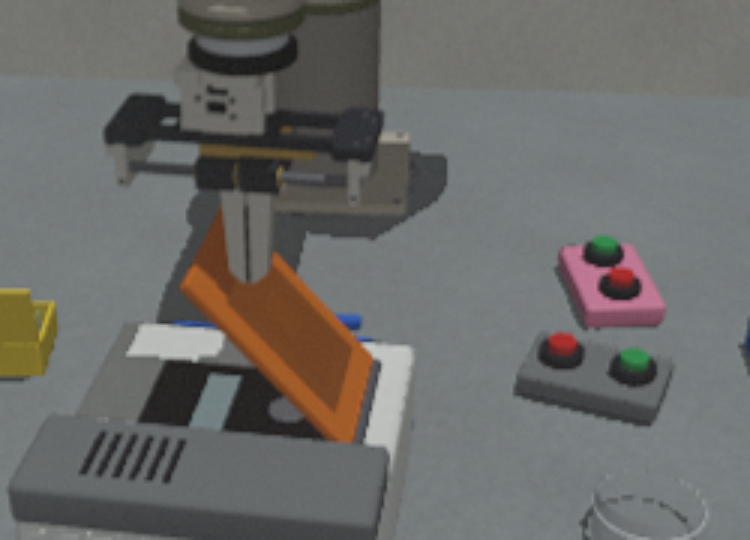

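Emit:
{"fn": "play_rows", "kwargs": {
  "series": [
    [[1,-0.001,-0.01,-0.01,0],[1,-0.002,-0.018,-0.02,0],[1,-0.003,-0.025,-0.031,0],[1,-0.003,-0.032,-0.043,0],[1,-0.004,-0.038,-0.056,0],[1,-0.004,-0.043,-0.069,0],[1,-0.004,-0.046,-0.082,0],[1,-0.004,-0.048,-0.094,0]]
  ]
}}

```text
t: 7.6
tool_pos: [0.6753, -0.049, 0.1606]
orientation: [-0.143, -3.137, 0.0]
force: [-1.7, -0.4, 2.2]
opening: 0.0006
```

Emit:
{"fn": "play_rows", "kwargs": {
  "series": [
    [[1,0,0,-0.006,0],[1,0,0,-0.011,0],[1,0,0,-0.015,0],[1,0,0,-0.017,0]]
  ]
}}

```text
t: 8.0
tool_pos: [0.6758, -0.0485, 0.148]
orientation: [0.142, 3.138, -0.0]
force: [-14.3, 1.1, 24.9]
opening: 0.0
```

The force rose to 25 N with the tip at 0.134, which is the height for a shut cover. I'll lift clear and check.

Emit:
{"fn": "play_rows", "kwargs": {
  "series": [
    [[1,0,0,0.02,0],[1,0,0,0.06,0],[1,-0.02,0.02,0.1,0],[1,-0.05,0.06,0.1,0],[1,-0.08,0.1,0.1,0],[1,-0.11,0.15,0.1,0],[1,-0.14,0.2,0.1,0],[1,-0.17,0.24,0.1,0]]
  ]
}}

```text
t: 8.8
tool_pos: [0.5143, 0.1798, 0.2458]
orientation: [0.142, 3.137, 0.001]
force: [1.5, 0.2, 0.0]
opening: 0.0004
```

Run:
```python
from h import *
s=sensors.read_state();print(s["tool_pos"],s["force"])
for n in("scene","side"):
    c=cam(n);save(c,f"pics/b_{n}.png")
    P=pts(c);hsv=cv2.cvtColor(c["color"],cv2.COLOR_RGB2HSV);H,S,V=[hsv[...,i].astype(int) for i in range(3)]
    m=(H>3)&(H<14)&(S>170)&(P[...,0]>.6)&(P[...,0]<.77)&(abs(P[...,1])<.13)&(P[...,2]>.12)
    p=P[m];A=np.c_[p[:,:2],np.ones(len(p))];k=np.linalg.lstsq(A,p[:,2],rcond=None)[0];print(n,len(p),k,np.median(p,0),np.percentile(p,[1,99],axis=0))
    M={"green":(H>45)&(H<80)&(S>110),"red":((H<6)|(H>174))&(S>150)}
    for k,m in M.items():
        m=m&(abs(P[...,0]-.46)<.07)&(abs(P[...,1]-.3)<.08)
        print(k,m.sum(),np.median(P[m],0) if m.any() else 0, P[m].max(0) if m.any() else 0)
        t=m&(P[...,2]>.0465); print(" top",P[t].mean(0) if t.any() else 0)
```

```text
[0.51431632 0.17977012 0.24576054] [1.51621225 0.23924802 0.03840994]
scene 1090 [0.00064176 0.00076689 0.13266098] [ 0.67423055 -0.00933176  0.13312118] [[ 0.6177411  -0.09354522  0.13017211]
 [ 0.73334749  0.08258966  0.13564556]]
green 53 [0.4798241  0.33286256 0.04688861] [0.48720066 0.34952121 0.05054768]
 top [0.47677064 0.3326795  0.04854474]
red 48 [0.45648297 0.2665074  0.0473425 ] [0.4645818  0.27855258 0.05056757]
 top [0.45322028 0.26756724 0.04802804]
side 2146 [0.0032765  0.00482039 0.13167047] [ 0.6722633  -0.01919153  0.13389652] [[ 0.60930449 -0.10058086  0.12876629]
 [ 0.74201859  0.0770996   0.13749174]]
green 61 [0.46894997 0.32588753 0.04771921] [0.4872239  0.34470916 0.05316879]
 top [0.4708627  0.32866971 0.04911188]
red 58 [0.44529435 0.26097375 0.04755011] [0.45946031 0.27649799 0.0513553 ]
 top [0.446006   0.26298915 0.04863839]
```

View pics/b_scene.png

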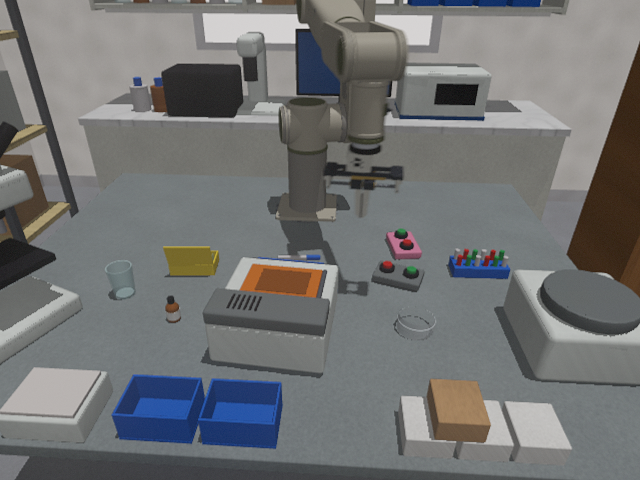

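View pics/b_side.png

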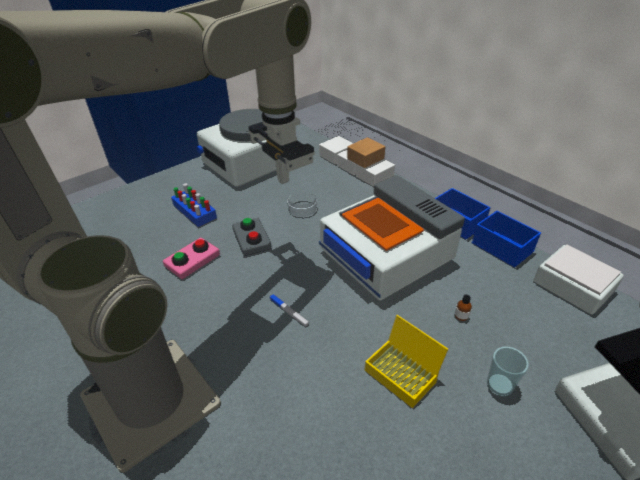

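The cover lies flat at z≈0.133 with a slope under 0.005, and the tray is home. Next is the grey pod's green button, measured at (0.474, 0.331) with its top at about 0.05.

Emit:
{"fn": "play_rows", "kwargs": {
  "series": [
    [[1,-0.04,0.15,0,0],[1,-0.04,0.15,0,0],[1,-0.04,0.15,0,0],[1,-0.04,0.15,0,0],[1,-0.04,0.15,-0.04,0],[1,-0.04,0.15,-0.08,0],[1,-0.04,0.15,-0.12,0],[1,-0.04,0.15,-0.15,0]]
  ]
}}

```text
t: 9.7
tool_pos: [0.4751, 0.3266, 0.0926]
orientation: [-0.143, -3.137, 0.002]
force: [-0.9, 0.4, 0.7]
opening: 0.0005
```

Run:
```python
from h import *
s=sensors.read_state();print(s["tool_pos"],s["force"])
for n,a in(("scene",(190,290,350,460)),("side",(160,270,190,330))):
    c=cam(n);cr=c["color"][a[0]:a[1],a[2]:a[3]];cv2.imwrite(f"pics/d_{n}.png",cv2.resize(cr[:,:,::-1],None,fx=5,fy=5))
```

```text
[0.47506939 0.32660969 0.09259656] [-0.86885162  0.39740539  0.74722953]
```

View pics/d_scene.png

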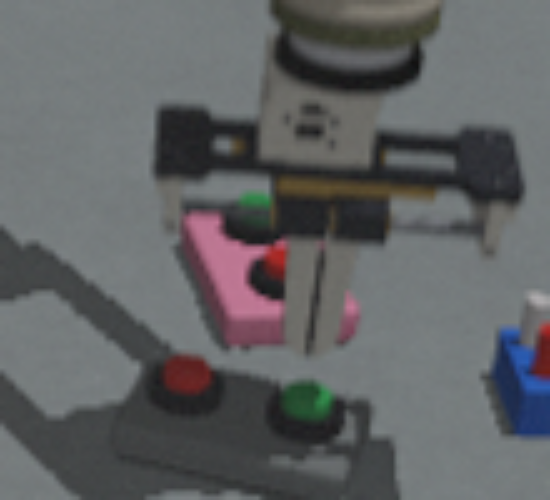

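View pics/d_side.png

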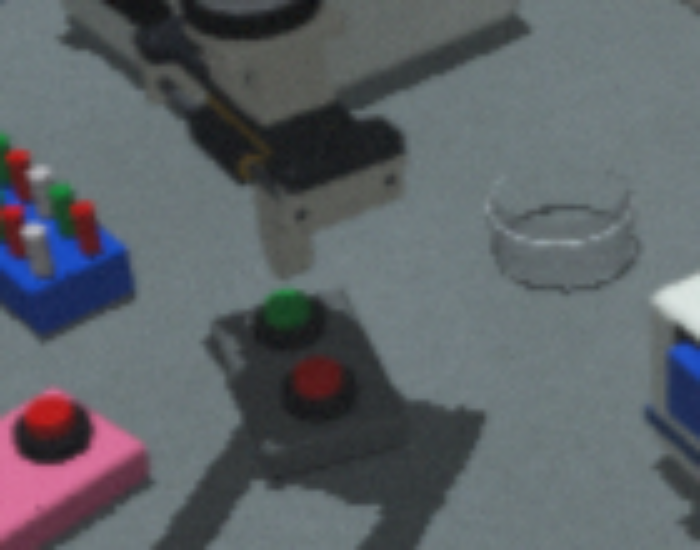

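Emit:
{"fn": "play_rows", "kwargs": {
  "series": [
    [[1,0,0.003,-0.015,0],[1,0,0.003,-0.025,0],[1,0,0.003,-0.029,0],[1,0,0.003,-0.032,0],[1,0,0.003,-0.034,0],[1,0,0.003,-0.036,0]]
  ]
}}

```text
t: 10.4
tool_pos: [0.4758, 0.3311, 0.0599]
orientation: [0.142, 3.137, 0.001]
force: [-0.6, -1.1, 2.6]
opening: 0.0006
```

Emit:
{"fn": "play_rows", "kwargs": {
  "series": [
    [[1,0,0,-0.001,0],[1,0,0,-0.002,0],[1,0,0,-0.003,0]]
  ]
}}

```text
t: 10.7
tool_pos: [0.4759, 0.3311, 0.0571]
orientation: [0.142, 3.137, 0.001]
force: [-2.9, -1.8, 13.5]
opening: 0.0003
```

Emit:
{"fn": "play_rows", "kwargs": {
  "series": [
    [[1,0,0,-0.001,0],[1,0,0,-0.001,0]]
  ]
}}

```text
t: 10.9
tool_pos: [0.4759, 0.3311, 0.057]
orientation: [0.142, 3.137, 0.001]
force: [-4.3, -3.3, 14.5]
opening: 0.0007
```

Run:
```python
from h import *
s=sensors.read_state();print(s["tool_pos"],s["force"])
c=cam("scene");a=(190,290,350,460);cr=c["color"][a[0]:a[1],a[2]:a[3]];cv2.imwrite(f"pics/e.png",cv2.resize(cr[:,:,::-1],None,fx=5,fy=5))
```

```text
[0.47590345 0.33114645 0.05704458] [-4.31509181 -3.32362467 14.49291971]
```

View pics/e.png

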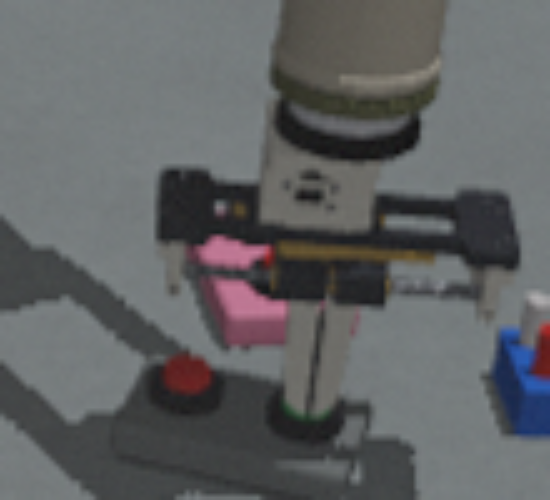

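Emit:
{"fn": "play_rows", "kwargs": {
  "series": [
    [[1,0,0,0.01,0],[1,0,0,0.03,0],[1,0,0,0.07,0],[1,0,0,0.11,0],[1,0,0,0.15,0],[1,-0.04,0.02,0.17,0],[1,-0.08,0.04,0.17,0],[1,-0.08,0.04,0.17,0]]
  ]
}}

```text
t: 11.75
tool_pos: [0.3919, 0.3732, 0.2264]
orientation: [-0.137, -3.138, -0.003]
force: [0.9, -0.6, 0.3]
opening: 0.0004
```

Emit:
{"fn": "play_rows", "kwargs": {
  "series": [
    [[1,0,0.12,0.02,0],[1,0,0.12,0.02,0],[1,0,0.12,0.02,0],[1,0,0.12,0.02,0],[1,0,0.12,0.02,0]]
  ]
}}

```text
t: 12.25
tool_pos: [0.3953, 0.4904, 0.2442]
orientation: [-0.142, -3.138, 0.002]
force: [0.3, 0.6, -0.2]
opening: 0.0003
```

Run:
```python
from h import *
s=sensors.read_state();print(s["t"],s["tool_pos"],s["force"])
for n in("scene","side"):
    c=cam(n);save(c,f"pics/f_{n}.png")
    P=pts(c);hsv=cv2.cvtColor(c["color"],cv2.COLOR_RGB2HSV);H,S,V=[hsv[...,i].astype(int) for i in range(3)]
    for k,m in {"green":(H>45)&(H<80)&(S>110),"red":((H<6)|(H>174))&(S>150)}.items():
        m=m&(abs(P[...,0]-.46)<.07)&(abs(P[...,1]-.3)<.08)
        print(n,k,m.sum(),np.median(P[m],0) if m.any() else 0, P[m].max(0) if m.any() else 0)
    m=(H>3)&(H<14)&(S>170)&(P[...,0]>.6)&(P[...,0]<.77)&(abs(P[...,1])<.13)&(P[...,2]>.12);print("cover z",np.percentile(P[m][:,2],[2,50,98]))
    if n=="side":
        m=(H>105)&(H<125)&(S>150)&(P[...,0]<.7)&(P[...,0]>.45)&(P[...,2]<.108)&(P[...,2]>.06)&(abs(P[...,1])<.11);q=P[m]
        print("tray",np.polyfit(q[:,1],q[:,0],1))
        d=cv2.absdiff(c["color"],np.load("side0.npz")["color"]).max(2);cv2.imwrite("pics/diff.png",d)
```

```text
12.25 [0.39527931 0.49035841 0.24422623] [ 0.32190043  0.58773162 -0.18810441]
scene green 62 [0.47894571 0.33247751 0.04691668] [0.48943315 0.34895111 0.0513279 ]
scene red 50 [0.45730304 0.2668123  0.04668357] [0.46410672 0.27902943 0.05073975]
cover z [0.13024907 0.13294201 0.13550905]
side green 60 [0.46954385 0.32753932 0.04751787] [0.48917178 0.34303278 0.05174892]
side red 61 [0.44654457 0.26180707 0.04783824] [0.46480791 0.27524268 0.0518536 ]
cover z [0.1293382  0.13384679 0.13673691]
tray [0.07251321 0.54905028]
```

View pics/f_side.png

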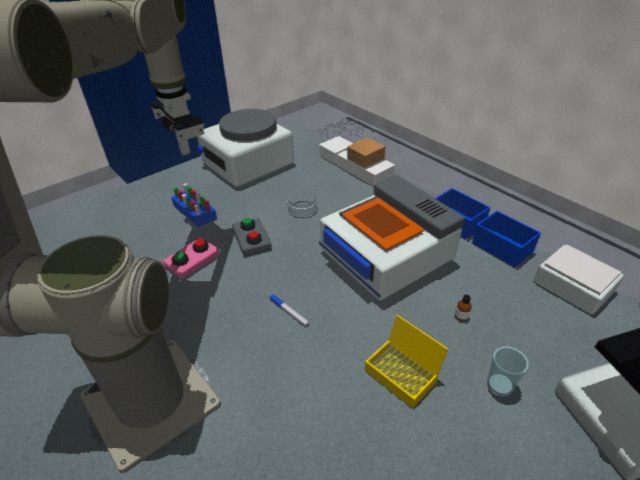

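View pics/f_scene.png

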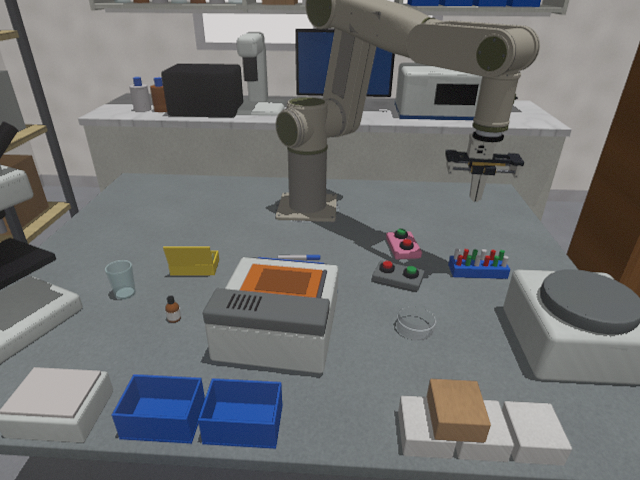

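Both views show the tray home at (345,252) in the side view and the cover flat at (382,222). The pod is where it was at (252,236), the green button is back up, and the bystanders haven't moved.

```bash
python3 -c "
from h import *
print(robot.close_job())"
```

```text
the job is handed in; nothing more can be done
None
```

I did the three steps in the order asked with the closed fingertips, and handed the job in at about 12.3 s; no verdict was reported.

- **Tray:** I pushed it in until it hit a hard stop at 28 N. Its blue face then measured 14.9 mm in front of the scanner's front face, against 15 mm when fully home.
- **Cover:** I swung it over and pressed it shut with 25 N. It lies flat at z ≈ 0.133–0.134, against an expected 0.134, with a slope under 0.005.
- **Green button:** I pressed it on the grey pod until it stopped moving at about 14 N, with the fingertip at z ≈ 0.043. It is back up, its highest points at about 0.051 m, as before.
- **Everything else:** The red button was not touched, the pod is within about 2 mm of where it was, and the bystanders look unmoved by eye in both views.

**Disagreements:**
- The two cameras differed by about 10 mm on the button centres, so I aimed at their mean.
- The last tray-face fit gave a slope of 0.073 against 0.086 earlier, with the same distance.
- Full travel of the green button was judged from the force and fingertip height, not read directly.

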